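Set the aperture wheel of the print checker

TASK

On the print checker, press the wheel's knob gently down until the wheel is clear of its two locating pins, turn it until the square aperture shows in the middle of the window, and let it spring up so that the pins go fully home in its notches. Never force the wheel against the pins or jam it onto its bottom stop, let go of it at the end, and leave the ink pot, the timber block and the tape roll where they are.

Things in the scene. Friction and masses are not known exactly. Their poses are not given: they have to be found in the camera images.
- checker: Print checker: grey housing 178 x 182 x 44 mm, fixed to the table. Origin: centre of its underside, z up, -x the window's side. A flat round wheel lies on top, turning about this frame's z axis. On the +y and -y sides a steel bridge, 26 mm wide, stands over the rim, 52 to 88 mm from the axis, 79 mm high in all; each carries a 7 mm locating pin, blunt, pointing down, 62 mm from the axis.
- window (a point): Centre of the window, a 24 x 28 mm opening in a black frame over the wheel: 48 mm from the axis on the -x side, given at 66 mm above the table. The frame is 58 mm wide along y, reaches inward to 32 mm from the axis, and its top is 74 mm above the table.
- wheel: Aluminium wheel, 137 mm across, 8 mm thick, upper face 66 mm above the table when raised. Origin: on its axis, at its underside; z up. Eight apertures, 45 degrees apart: one square, seven round (4 to 9 mm). Eight rim notches 10.5 mm wide; with an aperture in the middle of the window, notches stand under both pins. Home in wrong notches at first, it turns endlessly either way, drag about 0.12 N m.
- square_aperture (a point): Centre of the black square aperture (15 mm) on the wheel's upper face, 48 mm from the axis in the wheel's -x direction. Axes are the wheel's.
- knob (a point): Point on the axis inside the black bar knob fixed on the wheel, 32 mm above the wheel's upper face. The bar is 44 mm long along this frame's x and 14 mm wide along y (grip it across y); its top is 16 mm above this point. It stands on a round black flange, 48 mm across, whose upper face is 29 mm below this point. Square aperture: towards -x.
- wheel_lift (a joint): How far the wheel is pressed down, m. 0: up, pins home in notches. To turn freely it must be down clear of both pins: deeper than 0.0025 to 0.0105; the pins' setting differs each time, unmeasured. A hard bottom stop comes 2 mm deeper, felt as a steep rise of force. Spring: 5 N when up, 9 N at 0.012. Let up within 1.5 degrees of notches it springs home, else it stays down. Pins and stop must not take 25 N.
- ink_pot_1: Small closed ink pot with a red lid, 60 mm across and 58 mm tall, standing beside the checker; to be left alone. Origin: centre of its underside.
- register_block_1: Paint-stained timber block, 42 x 75 x 30 mm, lying beside the checker; to be left alone. Origin: centre of its underside.
- tape_roll_2: Blue roll of tape lying flat, 80 mm across and 36 mm high, behind the checker; to be left alone. Origin: centre of its underside.

How it is judged:
By the outcome, as a careful person would: the job done as asked, in the order asked, and still so for the second after the job is handed in, with the robot touching nothing.
It also fails if it takes over 67 s, if anything falls off the work surface, if the arm or the gripper's body presses on something with over 40 N, if the wrist force passes 120 N, or if a joint passes its speed limit or range.

ROBOT

A 6-joint arm with a two-finger parallel gripper is mounted at the origin on the work surface; the furniture and walls round the work are solid. World frame = base frame: x ahead of the robot, y to its left, z up, the work surface at z = 0. Lengths are in m, angles in rad, forces in N, time in s.
With the tool pointing down it reaches from about 0.3 to 0.775 m from the base axis. Payload 14.6 kg.
Tool frame: the origin (TCP) lies on the centre line of the jaws, within the pads' length; the fingertips stand 17 mm ahead of it and the grasp point (between the pads) lies 2 mm behind it; z points along the fingers, x is the direction in which the jaws open and shut, and the axes are right-handed (so a half turn about z gives the same grasp; the last joint's range is limited). The gripper opens to 94 mm and grips with 3 to 60 N. Pads are 16 mm wide; open, the fingers measure 119 mm over their backs; the gripper's body (75 mm by 177 mm) begins 78 mm behind the grasp point.
Start: joints at [1.109, 0.3, 1.521, -0, 1.321, -0.067], TCP at [0.212, 0.508, 0.222] pointing down, gripper open.
Joint ranges: [-3.03, 3.03], [-0.79, 2.21], [0.23, 2.52], [-1.04, 4.18], [0, 3.07], [-2.55, 2.55]. Speed limits (rad/s): [2.22, 2.22, 2.57, 3.14, 3.14, 3.14].

INTERFACE

Orientations are given as a 3x3 rotation matrix whose columns are the frame's x, y, z axes.
In Python, from rig import ctrl gives the robot as it stands. Calls block until the motion is done:
- ctrl.move_ptp(position, orientation): joint-space move of the TCP to a pose.
- ctrl.line_to(position, rot=None, feed=0.15, until_force=None): straight line of the TCP; rot=None keeps the orientation; feed is the mean speed in m/s. With until_force (N) it stops when the force on the tool has changed by that much, and returns True; else False.
- ctrl.move_joints(angles): joint-space move.
- ctrl.let_go() and ctrl.close_gripper(grip_force=None): open the fingers fully, or close them until they stop; grip_force is the grip in N (None keeps the last).
- ctrl.dwell(seconds).
- ctrl.ik(position, orientation): joint angles nearest the present ones, or None.
- ctrl.get_obs(): the state.
- ctrl.get_image(name): name is "scene" or "top"; returns a dict with "frame" (420x560x3 uint8, red, green, blue), "mtx" (3x3 intrinsics, pixels), "position" and "attitude" of the camera in the world. Camera axes: x right, y down, z forward; pixel columns grow to the right and rows downward; lengths in m; the calibration is good to about 2 mm. A picture is of the moment at which its call begins. There is no depth.
A pose or a line that the arm cannot do raises ctrl.Unreachable and nothing moves.
- ctrl.job_done(): hands the job in, once; it reports no verdict.
Trained networks look in the newest picture that a camera, given by its name, has taken for a name from the list of things; names that differ only in an ending like _2 or _b are one class to them, and where a whole thing is asked for, a point or a joint stands for the part that bears it (a point fixed in the world has none). Each returns a list of dicts, best first, with "conf" (0 to 1); they miss things now and then, are a little off and sometimes report something else, mostly with a low value. They report only what shows in the picture. A call takes as long as a camera call.
- ctrl.boxes_of(camera, query): "point" ([x, y, z] in m, in world coordinates, good to about 4 mm: the middle of the surface that is visible of it).
The state is a dict: "t": time; "joint_positions": joint angles; "qvel": joint speeds; "tau": joint torques, N m; "position": TCP position; "eef_rot": TCP orientation; "contact_force": force on the tool from outside, world axes, zero at the start; "torque": the same for the moment, N m; "width": finger opening in m.
Only numpy, scipy, OpenCV 4.12 (cv2) and the standard library are available. Lean on these libraries where they do the work, as an engineer would, in place of code of your own. Each camera call takes 0.05 s, during which the arm holds its last target.

## Working session

There is one attempt and no reset: what is moved stays moved. The work goes in short steps, each a Python script; the robot and the scene stay as the last script left them, time stands still between calls to the robot, and variables do not carry over. Pictures are saved under pics/ and viewed, and the job is handed in when it is done.

```bash
mkdir -p pics; ls; python3 - <<'E'
from rig import ctrl
import cv2,numpy as np
for n in ("scene","top"):
    d=ctrl.get_image(n); cv2.imwrite(f"pics/{n}0.png",d["frame"][:,:,::-1])
    print(n,d["mtx"],d["position"],d["attitude"])
    for q in ("checker","wheel","knob","square_aperture","window","ink_pot_1","register_block_1","tape_roll_2"):
        try: print(q,[(np.round(b["point"],3).tolist(),round(b["conf"],2)) for b in ctrl.boxes_of(n,q)][:3])
        except Exception as e: print(q,e)
o=ctrl.get_obs();print(o)
E
```

```text
pics
scene [[389.71446584   0.         273.44863225]
 [  0.         389.71446584 211.36017531]
 [  0.           0.           1.        ]] [ 0.26954789 -0.61605636  0.62508146] [[ 0.86893885 -0.31510126  0.38164967]
 [-0.49490213 -0.54675561  0.67537411]
 [-0.00414214 -0.77573804 -0.63104147]]
checker [([0.526, -0.04, 0.04], 0.76)]
wheel [([0.538, -0.009, 0.064], 0.82)]
knob [([0.64, 0.117, 0.05], 0.6), ([0.542, -0.011, 0.067], 0.55)]
square_aperture [([0.541, -0.014, 0.07], 0.65), ([0.455, -0.154, 0.028], 0.45)]
window [([0.522, -0.04, 0.045], 0.9)]
ink_pot_1 [([0.638, 0.116, 0.047], 0.97), ([0.527, -0.038, 0.042], 0.37)]
register_block_1 [([0.456, -0.154, 0.025], 0.83)]
tape_roll_2 [([0.695, -0.058, 0.027], 0.63)]
top [[392.61019233   0.         271.28779804]
 [  0.         392.61019233 208.87699004]
 [  0.           0.           1.        ]] [ 0.51733393 -0.04332599  0.93883894] [[-0.01895144 -0.99309019  0.11581329]
 [-0.99961244  0.0211824   0.01806296]
 [-0.02039135 -0.11542608 -0.99310675]]
checker [([0.541, 0.001, 0.07], 0.77)]
wheel [([0.547, -0.006, 0.066], 0.66)]
knob [([0.
[... 391 characters left out ...]
00323e+00,  6.41747078e-06,
        1.32065355e+00, -6.65990973e-02]), 'qvel': array([ 0.00175736,  0.00185563,  0.000399  , -0.00049786,  0.00054964,
        0.00069793]), 'tau': array([-1.59521402e-03, -5.31656671e+01, -3.52911472e+01,  7.07939453e-02,
        2.13013234e-02,  2.58690886e-05]), 'position': array([0.21155686, 0.50768558, 0.22245617]), 'eef_rot': array([[ 3.84648157e-01,  9.23063267e-01,  2.01055012e-05],
       [ 9.23063266e-01, -3.84648157e-01,  5.44009501e-05],
       [ 5.79490627e-05, -2.36657555e-06, -9.99999998e-01]]), 'contact_force': array([-0.35888919,  0.20394509,  0.1168142 ]), 'torque': array([-0.02891915, -0.00114328, -0.03317035]), 'width': 0.09383162563203268}
```

View pics/top0.png

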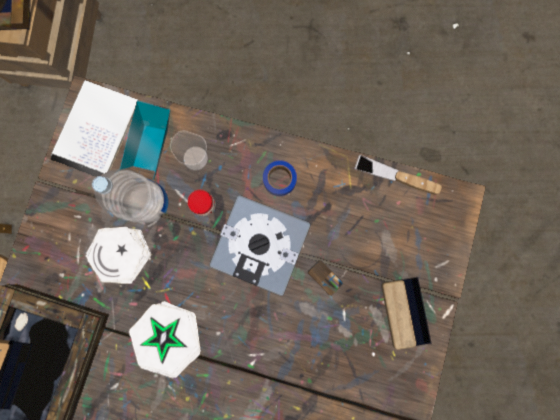

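View pics/scene0.png

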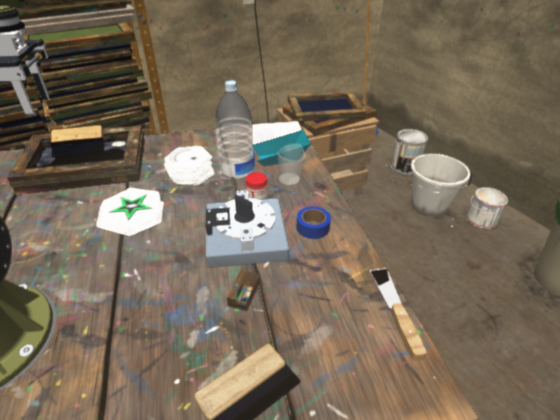

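```bash
python3 - <<'E'
import cv2
a=cv2.imread("pics/top0.png"); cv2.imwrite("pics/top0z.png",cv2.resize(a[130:290,190:350],None,fx=3.7,fy=3.7,interpolation=cv2.INTER_CUBIC))
E
```

```text
(no output)
```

View pics/top0z.png

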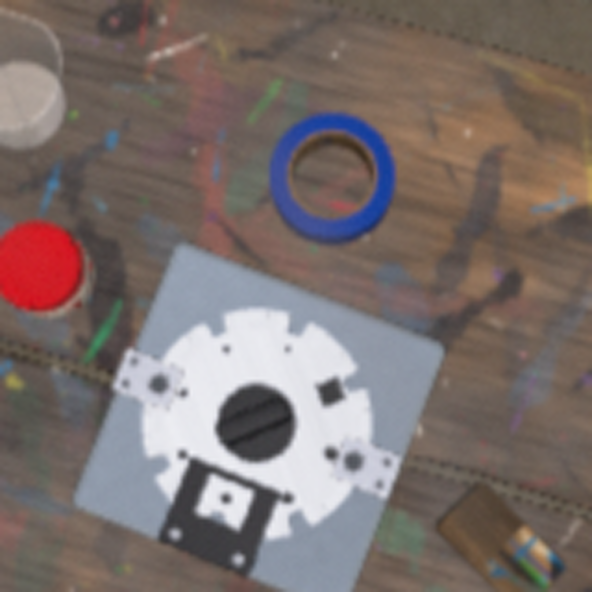

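The top view shows the checker with its window at zoom (225,500), on the side facing the robot. The bridge pins are at about (158,384) and (353,461), the square aperture at (331,391), and a tall bottle stands to the left. Next I'll turn these into world positions.

```bash
cat > h.py <<'E'
import numpy as np,cv2
from rig import ctrl
def pix2w(d,u,v,z):
    K,R,p=map(np.array,(d["mtx"],d["attitude"],d["position"]))
    r=R@np.linalg.inv(K)@np.array([u,v,1.]); return p+r*(z-p[2])/r[2]
def w2pix(d,P):
    K,R,p=map(np.array,(d["mtx"],d["attitude"],d["position"]))
    c=K@(R.T@(np.asarray(P)-p)); return c[:2]/c[2]
E
python3 - <<'E'
from h import *
d=ctrl.get_image("top"); s=ctrl.get_image("scene")
f=lambda a,b,z: pix2w(d,190+(a+.5)/3.7-.5,130+(b+.5)/3.7-.5,z)
p1,p2=f(158,384,.079),f(353,461,.079)
sq=f(331,391,.066); w=f(225,500,.066)
print("bridge pins",p1,p2,np.linalg.norm(p1-p2)); c=(p1+p2)/2
yaw=np.arctan2(*(p1-p2)[[1,0]])-np.pi/2
print("c",c,"yaw",np.degrees(yaw)); 
v=sq-c;print("sq r",np.hypot(v[0],v[1]),"wheel yaw rel",np.degrees(np.arctan2(-v[1],-v[0])-yaw))
v=w-c;print("win r",np.hypot(v[0],v[1]),np.degrees(np.arctan2(-v[1],-v[0])-yaw))
print("corners",[f(a,b,.044) for a,b in((185,245),(443,348),(75,500))])
fl=f(257,423,.069);print("flange",fl, "knobtop",f(256,420,.114))
# overlay
for dd,n in((d,"top"),(s,"scene")):
    im=dd["frame"][:,:,::-1].copy(); im=cv2.resize(im,None,fx=4,fy=4,interpolation=cv2.INTER_CUBIC)
    R=np.array([[np.cos(yaw),-np.sin(yaw)],[np.sin(yaw),np.cos(yaw)]])
    def P(x,y,z):
        q=R@[x,y]+c[:2]; u=w2pix(dd,[*q,z]); return tuple(np.int32((u+.5)*4-.5))
    cv2.polylines(im,[np.array([P(68.5e-3*np.cos(t),68.5e-3*np.sin(t),.066) for t in np.linspace(0,6.28,80)])],True,(0,0,255),1)
    cv2.polylines(im,[np.array([P(a*.089,b*.091,.044) for a,b in((1,1),(1,-1),(-1,-1),(-1,1))])],True,(0,255,0),1)
    a=np.array
    cv2.polylines(im,[np.array([P(-.048+i*.012,j*.014,.074) for i,j in((1,1),(1,-1),(-1,-1),(-1,1))])],True,(255,255,0),1)
    wy=np.radians(round(np.degrees(np.arctan2(-(sq-c)[1],-(sq-c)[0])-yaw)/45)*45)
    RW=lambda x,y:(x*np.cos(wy)-y*np.sin(wy),x*np.sin(wy)+y*np.cos(wy))
    cv2.polylines(im,[np.array([P(*RW(i*.022,j*.007),.114) for i,j in((1,1),(1,-1),(-1,-1),(-1,1))])],True,(0,255,255),1)
    cv2.polylines(im,[np.array([P(*RW(-.048+i*.0075,j*.0075),.066) for i,j in((1,1),(1,-1),(-1,-1),(-1,1))])],True,(255,0,255),1)
    u=P(0,0,.08); cv2.imwrite(f"pics/{n}1.png",im[u[1]-250:u[1]+250,u[0]-250:u[0]+250])
E
python3 -c "
import cv2,numpy as np
cv2.imwrite('pics/ov1.png',cv2.resize(np.hstack([cv2.imread('pics/top1.png'),cv2.imread('pics/scene1.png')]),(800,400),interpolation=cv2.INTER_AREA))"
```

```text
bridge pins [0.56523594 0.05878705 0.079     ] [ 0.51770247 -0.05570984  0.079     ] 0.12397164441925941
c [0.54146921 0.00153861 0.079     ] yaw -22.54582178457909
sq r 0.048731420970328454 wheel yaw rel 134.4848337801505
win r 0.04932837749826649 -0.49680105987928297
corners [array([0.65350229, 0.04542102, 0.044     ]), array([ 0.58583512, -0.11323844,  0.044     ]), array([0.49723522, 0.1143831 , 0.044     ])]
flange [0.54132878 0.0009129  0.069     ] knobtop [ 0.5417913  -0.00083502  0.114     ]
```

View pics/ov1.png

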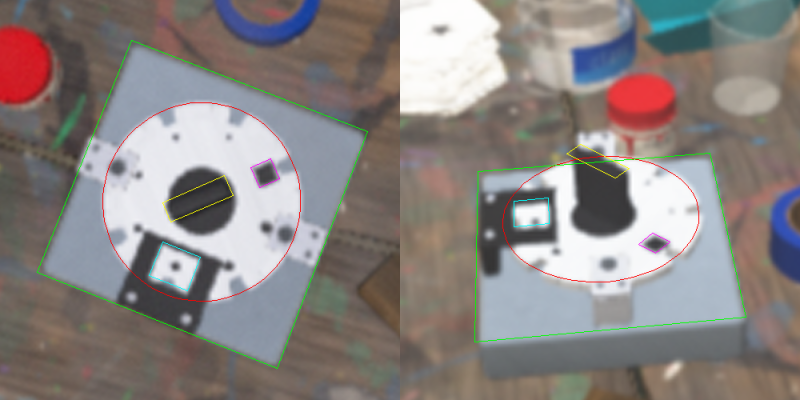

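The overlay fits in both cameras: the pin spacing comes out at 124.0 mm, the axis at (0.541, 0.001), the checker yaw at -22.5° and the wheel 135° off. I'll turn it by -135° with joint 6, which has the range for it. I'm approaching retracted to stay clear of the bottle.

```bash
cat >> h.py <<'E'
C=np.array([0.5414,0.0012])
def down(deg):
    a=np.radians(deg); c,s=np.cos(a),np.sin(a)
    return np.array([[c,s,0],[s,-c,0],[0,0,-1.]])
def st(m=""):
    o=ctrl.get_obs(); print(m,round(o["t"],2),np.round(o["position"],4),"F",np.round(o["contact_force"],1),"T",np.round(o["torque"],2),"w",round(o["width"],4),"j6",round(o["joint_positions"][5],4)); return o
E
python3 - <<'E'
from h import *
R=down(22.5)
print(ctrl.ik([*C,.105],R),ctrl.ik([*C,.105],down(-112.5)))
ctrl.line_to([.16,.385,.28],feed=.2); st()
q=np.array(ctrl.get_obs()["joint_positions"]); q[0]=0; q[5]=-.39; ctrl.move_joints(q); st()
ctrl.move_ptp([*C,.2],R); st()
for n in("top","scene"):
    d=ctrl.get_image(n); cv2.imwrite(f"pics/{n}2.png",d["frame"][:,:,::-1])
E
```

```text
[-6.54374713e-02  4.07520695e-01  1.66754224e+00 -4.44089210e-16
  1.06652972e+00 -4.58136553e-01] [-6.54374713e-02  4.07520695e-01  1.66754224e+00 -4.44089210e-16
  1.06652972e+00  1.89805794e+00]
 1.88 [0.1602 0.3854 0.2797] F [ 0.  -0.6 -0.2] T [-0.05  0.01  0.02] w 0.0938 j6 -0.0869
 3.47 [0.4157 0.0373 0.2796] F [ 0.4  0.1 -0.1] T [-0.01  0.04  0.01] w 0.0939 j6 -0.3898
 4.12 [0.541  0.0019 0.2005] F [-0.4  0.4 -0.1] T [-0.05  0.02  0.04] w 0.0941 j6 -0.4578
```

```bash
python3 - <<'E'
from h import *
R=down(22.5)
ctrl.line_to([*C,.105],feed=.06,until_force=4); st("down")
ctrl.close_gripper(8); st("grip8")
ctrl.dwell(.3); st()
d=ctrl.get_image("scene"); cv2.imwrite("pics/scene3.png",cv2.resize(d["frame"][120:300,150:350,::-1],None,fx=3,fy=3,interpolation=cv2.INTER_CUBIC))
E
```

```text
down 5.96 [0.5416 0.0012 0.1053] F [0.8 0.6 0. ] T [-0.02  0.03  0.05] w 0.0942 j6 -0.4582
grip8 7.16 [0.5419 0.0014 0.1051] F [ 5.1  1.3 -2.8] T [ 0.29 -0.94 -0.06] w 0.014 j6 -0.458
 7.46 [0.5418 0.0013 0.1051] F [ 4.4  2.1 -2.8] T [ 0.35 -0.97 -0.04] w 0.0139 j6 -0.4581
```

View pics/scene3.png

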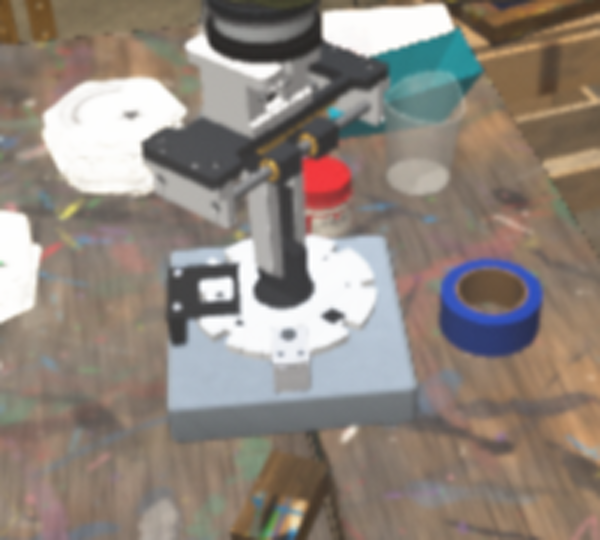

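The bar is gripped (14.0 mm), with a 5 N side load along the jaws. I'll null that, then press down slowly to feel for the stop.

```bash
python3 - <<'E'
from h import *
R=down(22.5); x=R[:,0]
p=np.array([*C,.105]); 
for k in range(3):
    o=ctrl.get_obs(); f=o["contact_force"]@x
    if abs(f)<1.5: break
    p=p+x*.0004*np.sign(f); ctrl.line_to(p,feed=.01); ctrl.dwell(.1); st(f"{k}")
ctrl.close_gripper(35); ctrl.dwell(.2); st("grip35"); print(p)
E
```

```text
0 7.86 [0.5419 0.0014 0.1051] F [ 3.6  0.8 -0.5] T [ 0.26 -0.83 -0.06] w 0.0142 j6 -0.4578
1 8.21 [0.5421 0.0014 0.1051] F [1.8 0.4 0.8] T [ 0.05 -0.26 -0.07] w 0.0135 j6 -0.4574
2 8.56 [0.5423 0.0016 0.105 ] F [-1.7 -1.1  4.2] T [-0.36  0.54 -0.12] w 0.0139 j6 -0.4572
grip35 8.97 [0.5423 0.0016 0.1049] F [-4.5 -2.2  4.5] T [-0.58  1.03 -0.08] w 0.0137 j6 -0.4571
[0.54250866 0.00165922 0.105     ]
```

```bash
python3 - <<'E'
from h import *
R=down(22.5); x=R[:,0]
p=np.array([0.54250866,0.00165922,.105])-x*.0004
ctrl.line_to(p,feed=.01); ctrl.dwell(.1); o=st("recentre"); f0=o["contact_force"][2]
for k in range(1,29):
    p[2]=.105-.0005*k
    ctrl.line_to(p,feed=.006); ctrl.dwell(.02); o=ctrl.get_obs(); f=o["contact_force"]
    print(k*.5,round(o["t"],2),round(o["position"][2]*1e3,2),np.round(f,1))
    if f[2]>12.5: break
np.save("p.npy",p)
E
```

```text
recentre 9.32 [0.5422 0.0015 0.105 ] F [-2.6 -1.3  4.2] T [-0.34  0.56 -0.06] w 0.014 j6 -0.4575
0.5 9.59 104.59 [-2.9 -1.5  5.8]
1.0 9.86 104.11 [-3.6 -1.3  4.2]
1.5 10.12 103.63 [-1.9 -0.5  5.6]
2.0 10.39 103.14 [-2.9 -1.2  6. ]
2.5 10.66 102.66 [-2.9 -1.5  6.1]
3.0 10.93 102.17 [-3.3 -1.7  5.4]
3.5 11.19 101.7 [-3.6 -0.6  7.7]
4.0 11.46 101.21 [-3.4 -1.3  5.6]
4.5 11.72 100.72 [-2.9 -1.2  5.9]
5.0 11.99 100.25 [-2.8 -1.   7.3]
5.5 12.26 99.77 [-3.4 -0.2  7.5]
6.0 12.53 99.27 [-3.5 -0.   6.8]
6.5 12.79 98.76 [-3.2 -1.3  7.7]
7.0 13.06 98.31 [-2.9 -1.8  8. ]
7.5 13.32 97.83 [-3.3 -0.3  7.8]
8.0 13.59 97.79 [-6.6  0.2 13.3]
```

The stop was felt at about 7.2 mm, where force jumped from 7.8 to 13.3 N. I'll back up 1 mm to the middle of the clear band and turn in small monitored steps.

```bash
python3 - <<'E'
from h import *
p=np.load("p.npy"); p[2]=.0985; ctrl.line_to(p,feed=.006); ctrl.dwell(.1); st("up1"); np.save("p.npy",p)
for a in (1,2,3,5,8,12):
    q=ctrl.ik(p,down(22.5-a)); ctrl.move_joints(q); ctrl.dwell(.05); o=st(a)
    if abs(o["torque"][2])>.6 or o["contact_force"][2]<3: print("STOP");break
E
```

```text
up1 14.09 [0.5422 0.0015 0.0988] F [-3.4 -1.5  7.6] T [-0.32  0.8  -0.07] w 0.0139 j6 -0.4575
1 14.39 [0.5423 0.0015 0.0988] F [-4.1 -0.7  6.9] T [-0.3   0.81  0.03] w 0.0139 j6 -0.4402
2 14.69 [0.5423 0.0015 0.0988] F [-3.7 -1.   8.2] T [-0.28  0.84  0.09] w 0.0141 j6 -0.4227
3 14.99 [0.5422 0.0016 0.0988] F [-2.9 -1.4  8.1] T [-0.23  0.81  0.12] w 0.0139 j6 -0.4053
5 15.29 [0.5423 0.0015 0.0988] F [-4.4 -0.2  6.5] T [-0.28  0.77  0.  ] w 0.0139 j6 -0.3703
8 15.59 [0.5423 0.0016 0.0988] F [-3.3  0.   7.9] T [-0.27  0.72 -0.01] w 0.0137 j6 -0.3178
12 15.89 [0.5423 0.0016 0.0988] F [-2.1 -0.9  6.8] T [-0.22  0.72 -0.07] w 0.0133 j6 -0.2479
```

```bash
python3 - <<'E'
from h import *
p=np.load("p.npy")
for a in (22,32,42,52,62,72):
    q=ctrl.ik(p,down(22.5-a)); ctrl.move_joints(q); ctrl.dwell(.05); o=st(a)
    if abs(o["torque"][2])>.6 or o["contact_force"][2]<3 or np.hypot(*o["contact_force"][:2])>12: print("STOP");break
d=ctrl.get_image("scene"); cv2.imwrite("pics/scene4.png",cv2.resize(d["frame"][150:280,190:310,::-1],None,fx=4.5,fy=4.5,interpolation=cv2.INTER_CUBIC))
E
```

```text
22 16.23 [0.5424 0.0016 0.0989] F [-1.9 -1.3  8. ] T [-0.21  0.59 -0.1 ] w 0.014 j6 -0.0732
32 16.57 [0.5425 0.0016 0.0989] F [-1.3 -1.2  7.2] T [-0.17  0.5  -0.09] w 0.0136 j6 0.1013
42 16.92 [0.5427 0.0016 0.099 ] F [-1.6 -0.2  6.9] T [-0.27  0.45 -0.15] w 0.0136 j6 0.2758
52 17.26 [0.5427 0.0015 0.099 ] F [-0.7 -0.9  7.3] T [-0.22  0.31 -0.13] w 0.0136 j6 0.4503
62 17.6 [0.5428 0.0015 0.0991] F [ 0.4 -2.4  7.1] T [-0.37  0.18 -0.12] w 0.0138 j6 0.6248
72 17.94 [0.5429 0.0014 0.0991] F [-0.2 -1.5  6.8] T [-0.46  0.17 -0.13] w 0.0139 j6 0.7994
```

View pics/scene4.png

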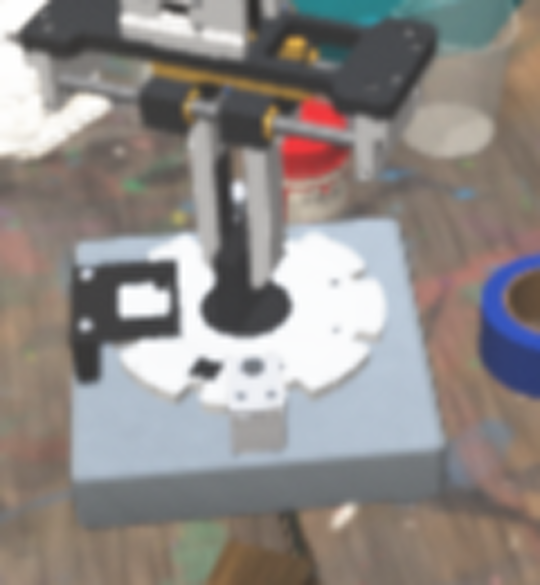

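The wheel follows: the square is now at (205,368) in the crop, beside the near bridge. I'm correcting the small upward drift and continuing.

```bash
python3 - <<'E'
from h import *
p=np.load("p.npy"); p[2]-=.0003; np.save("p.npy",p)
for a in (82,92,102,112,122,130,135):
    q=ctrl.ik(p,down(22.5-a)); ctrl.move_joints(q); ctrl.dwell(.05); o=st(a)
    if abs(o["torque"][2])>.6 or o["contact_force"][2]<3 or np.hypot(*o["contact_force"][:2])>12: print("STOP");break
ctrl.dwell(.2); o=st("end"); R=o["eef_rot"]; print(np.degrees(np.arctan2(R[1,0],R[0,0])))
for n in("top","scene"):
    d=ctrl.get_image(n); u=w2pix(d,[*C,.07]).astype(int); cv2.imwrite(f"pics/{n}5.png",cv2.resize(d["frame"][u[1]-60:u[1]+60,u[0]-60:u[0]+60,::-1],None,fx=4.5,fy=4.5,interpolation=cv2.INTER_CUBIC))
E
```

```text
82 18.33 [0.543  0.0014 0.0989] F [-0.1 -1.5  8.3] T [-0.53  0.12 -0.19] w 0.0136 j6 0.9739
92 18.68 [0.543  0.0013 0.0989] F [ 1.7 -3.2  7.4] T [-0.61  0.08 -0.09] w 0.0138 j6 1.1485
102 19.02 [0.5431 0.0012 0.0989] F [ 1.2 -3.2  8. ] T [-0.81  0.03 -0.14] w 0.0135 j6 1.323
112 19.36 [0.5431 0.0011 0.0989] F [ 1.1 -4.5  7.4] T [-0.93  0.15 -0.11] w 0.0137 j6 1.4975
122 19.7 [0.5431 0.0009 0.099 ] F [ 0.5 -4.9  7.3] T [-1.08  0.04 -0.12] w 0.0139 j6 1.672
130 20.01 [0.543  0.0009 0.0989] F [ 0.2 -5.6  8.3] T [-1.17  0.16 -0.13] w 0.0139 j6 1.8117
135 20.31 [0.543  0.0008 0.0989] F [ 1.2 -6.2  8.2] T [-1.24  0.19 -0.18] w 0.014 j6 1.8989
end 20.51 [0.543  0.0008 0.0989] F [ 1.  -5.8  6.5] T [-1.28  0.14 -0.04] w 0.0136 j6 1.8988
-112.50967701643218
```

View pics/scene5.png

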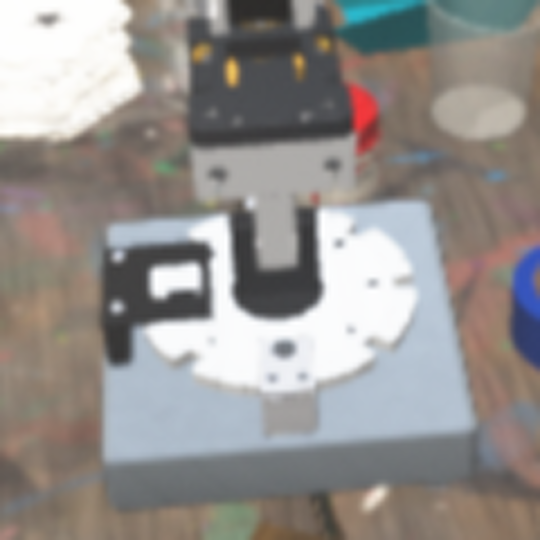

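View pics/top5.png

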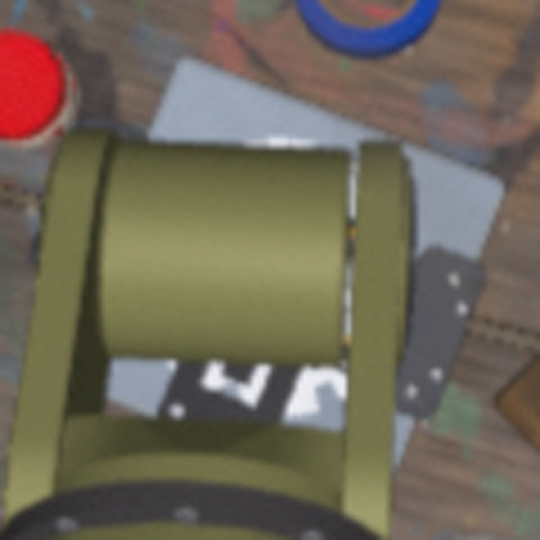

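The turn is done and the tool angle is exact. The square shows in the window, displaced by parallax because the wheel is down. Next I'll relieve the side load and let the wheel up in steps, watching for the force drop that would mean it is landing on a pin.

```bash
python3 - <<'E'
from h import *
p=np.load("p.npy"); x=down(-112.5)[:,0]
p=p+x*.0008; ctrl.line_to(p,feed=.01); ctrl.dwell(.1); st("relieve")
while p[2]<.1044:
    p[2]+=.0005
    ctrl.line_to(p,feed=.008); ctrl.dwell(.05); o=ctrl.get_obs(); f=o["contact_force"]
    print(round(o["t"],2),round(p[2]*1e3,2),round(o["position"][2]*1e3,2),np.round(f,1),round(o["torque"][2],2))
    if f[2]<2.8: print("LOW");break
np.save("p.npy",p)
E
```

```text
relieve 20.96 [0.5429 0.0007 0.099 ] F [ 2.1 -2.1  6.7] T [-0.28 -0.18 -0.04] w 0.0137 j6 1.8974
21.26 98.7 99.52 [ 2.1 -1.9  6.9] -0.19
21.56 99.2 100.0 [ 1.7 -0.9  6.8] -0.14
21.86 99.7 100.51 [ 1.5 -0.4  6.5] -0.1
22.16 100.2 100.97 [ 1.8 -1.5  6.5] -0.14
22.46 100.7 101.43 [ 3.  -2.   6.4] -0.14
22.76 101.2 101.92 [ 2.  -1.9  5.7] -0.1
23.06 101.7 102.41 [ 3.3 -1.6  5.3] -0.06
23.36 102.2 102.9 [ 1.9 -1.5  4.9] -0.11
23.66 102.7 103.39 [ 2.4 -1.9  4.9] -0.11
23.96 103.2 103.85 [ 2.3 -0.8  5.4] -0.16
24.26 103.7 104.34 [ 2.4 -1.4  5. ] -0.19
24.56 104.2 104.82 [ 4.1 -1.6  4.6] -0.14
24.86 104.7 105.02 [ 5.8 -1.3  2.7] -0.15
LOW
```

The wheel rose smoothly through the pin zone to its full height (105.0 mm, as at the start). I'll release, back off and check.

```bash
python3 - <<'E'
from h import *
ctrl.let_go(); o=st("open"); p=np.array(o["position"])
ctrl.line_to([p[0],p[1],.2],feed=.12); st()
ctrl.move_ptp([.36,.04,.3],down(-112.5)); st()
q=np.array(ctrl.get_obs()["joint_positions"]); q[0]=1.1; ctrl.move_joints(q); st()
yaw=np.radians(-22.5)
for n in("top","scene"):
    d=ctrl.get_image(n); u=w2pix(d,[*C,.07]).astype(int); im=d["frame"][u[1]-60:u[1]+60,u[0]-60:u[0]+60,::-1]
    cv2.imwrite(f"pics/{n}6.png",cv2.resize(im,None,fx=4.5,fy=4.5,interpolation=cv2.INTER_CUBIC)); 
    for k in("ink_pot_1","register_block_1","tape_roll_2"): print(n,k,[(np.round(b["point"],3).tolist(),round(b["conf"],2)) for b in ctrl.boxes_of(n,k)][:1])
E
```

```text
open 26.14 [0.5418 0.0008 0.1047] F [ 0.1  0.8 -0.3] T [0.07 0.17 0.01] w 0.0941 j6 1.8973
 27.08 [0.5415 0.0008 0.1992] F [ 0.  -0.1  0.7] T [ 0.09  0.18 -0.03] w 0.094 j6 1.8973
 27.93 [0.3606 0.0399 0.2995] F [ 0.3 -1.5  0.1] T [-0.01  0.13  0.06] w 0.094 j6 1.9728
 29.33 [0.1318 0.3382 0.2992] F [-0.4 -0.5 -0.4] T [-0.    0.11  0.06] w 0.0942 j6 1.9728
top ink_pot_1 [([0.639, 0.129, 0.058], 0.74)]
top register_block_1 [([0.464, -0.148, 0.03], 0.87)]
top tape_roll_2 [([0.701, -0.047, 0.033], 0.79)]
scene ink_pot_1 [([0.639, 0.116, 0.048], 0.96)]
scene register_block_1 [([0.458, -0.151, 0.028], 0.64)]
scene tape_roll_2 [([0.695, -0.059, 0.03], 0.78)]
```

View pics/scene6.png

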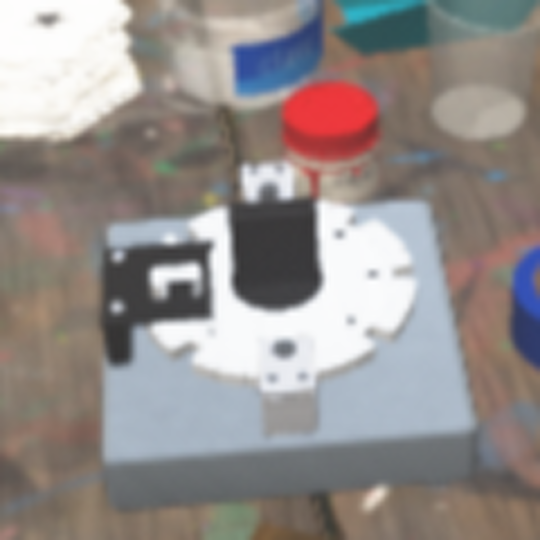

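View pics/top6.png

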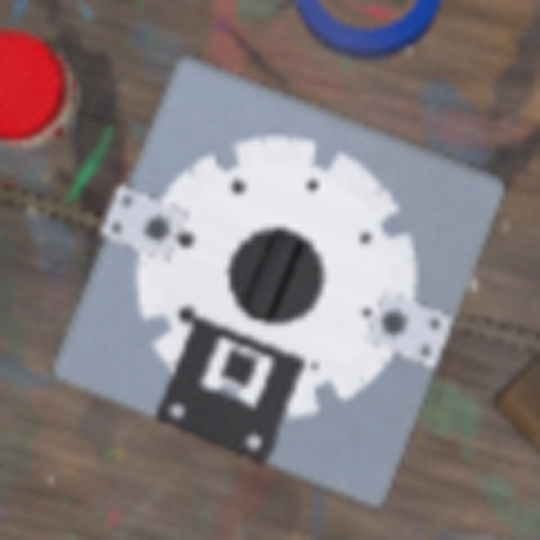

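The top view shows the black square at (240,368), within 3 px of the middle of the window at (237,370). The wheel is up again and the gripper is clear. In the scene view the bar stands in line with the window, at its original height.

```bash
python3 - <<'E'
from h import *
ctrl.job_done()
E
```

```text
the job is handed in; nothing more can be done
```

The square aperture is now in the middle of the window with the wheel back up, and I've handed the job in; it gave no verdict.

- **Pressing down:** I gripped the knob and pressed it down in 0.5 mm steps. It touched the bottom stop lightly at about 7.2 mm. The total force there was 13 N, of which I estimate about 6 N was on the stop. I then backed off 1 mm so the wheel was clear of both pins.
- **Turning:** I turned the wheel by -135° in small steps. The torque stayed below 0.2 N m, so nothing was forced against the pins.
- **Letting up:** The wheel rose smoothly to its starting height (tool at 105.0 mm, as at the grip). The upward force followed the spring, with no sign of catching on a pin. I then opened the gripper and moved the arm well clear.

**Last checks:** The top view shows the square centred in the window to about 1 mm. By the networks, the ink pot, timber block and tape roll are where they were, to within 3 mm. The clock read about 29.5 s of the 67 s allowed. I judged the pins to be fully home from the wheel's height and force, because the bridges hide them from the cameras. No check failed or disagreed.

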